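# Clear the bearing plate and open the cleaner

## Robot

A 6-joint arm with a two-finger parallel gripper is mounted at the origin on the work surface. World frame = base frame: x ahead of the robot, y to its left, z up, the work surface at z = 0. Lengths are in mm, angles in rad, forces in N, time in s.
With the tool pointing down it reaches from about 275 to 850 mm from the base axis. Payload 5.2 kg.
Tool frame: the origin (TCP) lies at the very end of the fingers, on their centre line; the grasp point (between the pads) lies 19 mm behind it; x points along the fingers, y is the direction in which the jaws open and shut, and the axes are right-handed (so a half turn about x gives the same grasp; the last joint's range is limited). The gripper opens to 85 mm and grips with 20 to 120 N. Pads are 22 mm wide; open, the fingers measure 114 mm over their backs; the gripper's body (76 mm by 85 mm) begins 54 mm behind the grasp point. The pads swing forward as they close: fully open they stand 13 mm farther back than shut.
Start: joints at [-1.491, 0.259, 1.535, -0, 1.348, -0.203], TCP at [153.496, -528.152, 231.31] pointing down, gripper open.
Joint ranges: [-3.14, 3.14], [-0.91, 2.08], [0.19, 2.58], [-1.22, 4.36], [0.22, 2.71], [-3.12, 3.12]. Speed limits (rad/s): [2.57, 2.57, 3.14, 3.14, 3.14, 3.14].

## Interface

Orientations are given as [roll, pitch, yaw] about the fixed x, y, z axes, in that order (R = Rz(yaw) Ry(pitch) Rx(roll)).
In Python, from bench import ctrl gives the robot as it stands.
- The arm moves only by the tool drive_tool, never from a script. Its argument "motion" is a list of rows, each a list of 3 entries, a list of its own where there are three numbers: the gripper's target within -1 to 1 (fully open at 1, half-way at 0, shut at -1), then the shift along the tool's x, y, z in mm, then the turn, a rotation vector about the tool's x, y, z in rad. A call has 1 to 20 rows; each row shifts and turns the commanded pose from where the row before left it, along the tool's axes as they then stand; what a row does not reach is not made up. A row lasts 1/8 s, in which the tool goes at most 62.5 mm and 10.7 degrees, less where a joint would pass 70% of its speed; a pose out of reach is approached as far as the arm can. A call with a gripper value outside its range is refused whole. The fingers move at their own pace and stop on an object; "newtons" is the grip in N (left out, the last holds). Time passes only in rows, so rows that do not move let the fingers close. It gives the time, the measured TCP pose, the force and the opening at its end, in the units of the state.
- ctrl.state(): the state, without advancing time (a new reading comes with each control period).
- ctrl.read_camera(name): name is "side" or "top"; returns the picture (420x560x3 uint8, red, green, blue); there is no depth.
- ctrl.get_calibration(name): a dict with "fx", "fy", "cx", "cy" (pixels), "D" ([k1, k2, p1, p2, k3] as OpenCV has them; the pictures are not rectified), "extrinsics" (4x4, takes a point from world to camera coordinates). Camera axes: x right, y down, z forward; pixel columns grow to the right and rows downward; lengths in mm; the calibration is good to about 2 mm. A picture is of the moment at which its call begins. get_calibration takes no time and is no camera call.
- ctrl.job_done(): hands the job in, once; it reports no verdict.
The state is a dict: "time": time; "joint_pos": joint angles; "qvel": joint speeds; "effort": joint torques, N m; "tool_pos": TCP position; "orientation": TCP orientation; "ft_force": force on the tool from outside, world axes, zero at the start; "wrist_torque": the same for the moment, N m; "gripper_width": finger opening in mm.
Only numpy, scipy, OpenCV 4.12 (cv2) and the standard library are available. Lean on these libraries where they do the work, as an engineer would, in place of code of your own. Each camera call takes 0.05 s, during which the arm holds its last target.

## Task

Get ready to clean bearings: use the wooden scraper block, not the fingers, to wipe all four steel chips off the plate into the trough along its edge, and set the block back down on the bench. Then open the cleaner bottle: push its safety cap down against the spring, twist it anticlockwise (seen from above) while it is down until it comes free, and lift it off. Finish still holding the cap upright, straight above the bottle and at least 4 cm clear of the neck; leave the other things on the bench where they are.

Things in the scene. Friction and masses are not known exactly. Their poses are not given: they have to be found in the camera images.
- plate: Fixed cleaning plate, 170 (its x) by 150 (its y) mm, rimless aluminium top 25 mm above the bench. A steel catch trough is joined along its +x edge (away from the robot): inside x = 85 to 135 mm, y = -71 to 71 mm, floor 5 mm above the bench, walls 25 mm high, level with the top. Origin: on the bench under the centre of the 170 x 150 slab; z up.
- chip0_mid (a point): Loose dark steel chip, 16 x 12 x 7 mm, 11 g, lying on the plate within 65 mm of its centre along x and 40 mm along y. Point at its centre.
- chip1_mid (a point): Loose dark steel chip, 16 x 12 x 7 mm, 11 g, lying on the plate within 65 mm of its centre along x and 40 mm along y. Point at its centre.
- chip2_mid (a point): Loose dark steel chip, 16 x 12 x 7 mm, 11 g, lying on the plate within 65 mm of its centre along x and 40 mm along y. Point at its centre.
- chip3_mid (a point): Loose dark steel chip, 16 x 12 x 7 mm, 11 g, lying on the plate within 65 mm of its centre along x and 40 mm along y. Point at its centre.
- block_mid (a point): Wooden scraper block with a rubber foot, standing on the bench between plate and bottle: 110 mm long (its x) by 28 mm thick (its y) by 50 mm high (its z), 130 g; gripped across its 28 mm thickness, in its upper half. Its 110 x 50 mm side pushes the chips. Point at its centre, 25 mm above its foot.
- bottle: White square cleaner bottle (76 mm wide, shoulder at 105 mm) held fast in a low plywood cradle screwed to the bench; it can neither turn nor move. Origin: on the bench on the bottle's axis; z up. Its x axis is where the two neck lugs sit.
- neck_top (a point): Centre of the neck's mouth, on the axis, 150 mm above the bench (neck 28 mm in diameter, hidden in the closed cap). The closed cap sits in notches: it neither turns nor lifts. Pushed down 3.5 mm (about 6 N) it leaves the notches; hard stop at 8 mm (9 N).
- plunger (a joint): Height (m) of the white spring plunger on the neck under the cap: 0 closed, negative while the cap is pushed. Held 5 to 7 mm down, the cap turns anticlockwise seen from above (positive about z; clockwise is blocked) and is free from 0.9 to 2.2 rad: turn it 1.2 to 1.4. Then the spring lifts it about 3 mm; risen 25 mm from its start it is clear of the neck.
- cap_mid (a point): Grey ribbed round safety cap on the neck, 54 mm diameter, 48 mm high, 40 g. Point at its centre, half-way up, on the axis, 152 mm above the bench at the start; z up; its x axis lies along the bottle's x when locked. Gripped round its side from above at any yaw, its whole height free (the bottle's shoulder is 20 mm below it).
- bearing_a: Bystander: steel bearing ring, 22 mm diameter, 7 mm high, near the bottle. Origin: centre of its underside.
- bearing_b: Bystander: second such bearing.
- spacer: Bystander: white nylon spacer tube, 16 mm diameter, 20 mm high, standing near the bottle. Origin: centre of its underside.
- skate_tool: Bystander: black T-shaped skate tool lying flat, 110 x 75 x 10 mm. Origin: centre of its underside.
- jar: Bystander: glass jar with clipped lid, 76 mm diameter, 100 mm high. Origin: centre of its underside.
- wheel: Bystander: clear skate wheel lying flat, 54 mm diameter, 32 mm high. Origin: centre of its underside.
Not all that is in view belongs to the job. Of the things shaped like the part that bears block_mid, the wooden one is meant. Leave any orange look-alike of the part that bears cap_mid alone.

How it is judged (in metres and radians):
On the way, in this order (a step that is already met when the one before it is completed fails the run):
1. all four chips are in the trough while the block is still held (x of chip0_mid in the frame of plate between 0.083 and 0.137 m and y of chip0_mid in the frame of plate between -0.074 and 0.074 m and z of each of chip0_mid, chip1_mid, chip2_mid, chip3_mid in the frame of plate below 0.025 m and x of chip1_mid in the frame of plate between 0.083 and 0.137 m and y of chip1_mid in the frame of plate between -0.074 and 0.074 m and x of chip2_mid in the frame of plate between 0.083 and 0.137 m and y of chip2_mid in the frame of plate between -0.074 and 0.074 m and x of chip3_mid in the frame of plate between 0.083 and 0.137 m and y of chip3_mid in the frame of plate between -0.074 and 0.074 m and contact force between the fingers and block above 0.5 N), for 0.1 s.
2. the block stands or lies on the bench, let go (height (world z) of block_mid below 0.03 m and contact force between block and plate below 0.05 N and contact force between the fingers and block below 0.05 N), for 0.2 s.
3. the cap, still in line with its notches, is pressed down at least 3 mm (z of cap_mid in the frame of bottle below 0.149 m and angle between the x axis of cap_mid and the x axis of bottle, either way round below 0.3 rad and contact force between the fingers and cap above 0.5 N), for 0.05 s.
4. the cap is twisted at least 0.75 rad on the neck (angle between the x axis of cap_mid and the x axis of bottle, either way round above 0.75 rad and z of cap_mid in the frame of bottle below 0.16 m and horizontal distance between cap_mid and neck_top below 0.008 m), for 0.05 s.
At the end, for the whole second after the job is handed in: All four chips lie in the trough below the plate's top; the block rests on the bench, released; the fingers hold the cap with its underside at least 34 mm above the neck top, within 40 mm of the bottle's axis sideways, tilted under 0.3 rad, still, and touching nothing of the bottle (all of step 2 and x of chip0_mid in the frame of plate between 0.083 and 0.137 m and y of chip0_mid in the frame of plate between -0.074 and 0.074 m and z of each of chip0_mid, chip1_mid, chip2_mid, chip3_mid in the frame of plate below 0.025 m and x of chip1_mid in the frame of plate between 0.083 and 0.137 m and y of chip1_mid in the frame of plate between -0.074 and 0.074 m and x of chip2_mid in the frame of plate between 0.083 and 0.137 m and y of chip2_mid in the frame of plate between -0.074 and 0.074 m and x of chip3_mid in the frame of plate between 0.083 and 0.137 m and y of chip3_mid in the frame of plate between -0.074 and 0.074 m and z of cap_mid in the frame of bottle above 0.208 m and horizontal distance between cap_mid and neck_top below 0.04 m and angle between cap_mid's own z axis and vertical below 0.3 rad and contact force between the fingers and cap above 0.5 N and contact force between cap and bottle below 0.05 N and linear speed of cap below 0.05 m/s and linear speed of block below 0.02 m/s); the arm keeps its last pose, push and grip.
It fails at once if the fingers push a chip (contact force between the fingers and chip0 above 1 N or contact force between the fingers and chip1 above 1 N or contact force between the fingers and chip2 above 1 N or contact force between the fingers and chip3 above 1 N).
It fails at once if another thing on the bench is moved more than 20 mm (distance of any of bearing_a, bearing_b, spacer, skate_tool, jar, wheel from where it was at the start of the episode above 0.02 m).
It also fails if it takes over 58 s, if anything falls off the work surface, if the arm or the gripper's body presses on something with over 40 N, if the wrist force passes 120 N, or if a joint passes its speed limit or range.

## Working session

There is one attempt and no reset: what is moved stays moved. The work goes in short steps, Python scripts to look and compute and a tool call to move; the robot and the scene stay as the last step left them, time stands still between calls to the robot, and variables do not carry over. Pictures are saved under pics/ and viewed, and the job is handed in when it is done.

Besides the shell and the picture viewer there is one more tool, called after ">>>" by a JSON object that holds its "api" and its "payload". drive_tool: Moves the arm, as the interface text tells. Its arguments: {"type":"object","properties":{"motion":{"type":"array"},"newtons":{"type":"number"}},"required":["motion"]}

```bash
ls; mkdir -p pics
python3 - <<'E'
from bench import ctrl
import cv2
print(ctrl.state())
for n in ("top","side"):
    im=ctrl.read_camera(n); cv2.imwrite(f"pics/{n}0.png",im[:,:,::-1])
    print(ctrl.get_calibration(n))
E
```

```text
pics
{'time': 0.0, 'joint_pos': array([-1.49080441e+00,  2.59343865e-01,  1.53609212e+00, -4.07518989e-06,
        1.34800995e+00, -2.02789364e-01]), 'qvel': array([-0.00039745,  0.0003693 ,  0.00012503, -0.00012225, -0.00143647,
        0.00044852]), 'effort': array([ 2.79188125e-04, -4.46028364e+01, -2.90573233e+01, -2.69546344e-04,
        1.20055964e-02,  3.32495887e-06]), 'tool_pos': array([ 153.44826558, -527.6032573 ,  230.47061183]), 'orientation': array([-1.77144203,  1.56894305,  1.65293281]), 'ft_force': array([-0.35529109,  0.0553981 , -0.13545166]), 'wrist_torque': array([ 0.01753431, -0.00448041, -0.03657892]), 'gripper_width': 85.21326990310148}
{'fx': 467.43246882961563, 'fy': 467.43246882961563, 'cx': 283.8378543198451, 'cy': 210.18459112207822, 'D': array([-0.03678858,  0.        ,  0.        ,  0.        ,  0.        ]), 'extrinsics': array([[ 8.88165361e-03, -9.99543181e-01, -2.88884984e-02,
         6.41881091e+01],
       [-9.80662010e-01, -3.05824778e-03, -1.95685130e-01,
         5.99860935e+02],
       [ 1.95507389e-01,  3.00678604e-02, -9.80241187e-01,
         1.09561771e+03],
       [ 0.00000000e+00,  0.00000000e+00,  0.00000000e+00,
         1.00000000e+00]])}
{'fx': 446.34713953374376, 'fy': 446.34713953374376, 'cx': 276.5357365647622, 'cy': 215.52785482775454, 'D': array([-0.1199548,  0.       ,  0.       ,  0.       ,  0.       ]), 'extrinsics': array([[ 8.21497121e-01, -5.70156758e-01,  7.98444862e-03,
        -4.40955404e+02],
       [-4.32478209e-01, -6.32129910e-01, -6.42941970e-01,
         3.49708197e+02],
       [ 3.71624918e-01,  5.24721877e-01, -7.65873274e-01,
         7.51971805e+02],
       [ 0.00000000e+00,  0.00000000e+00,  0.00000000e+00,
         1.00000000e+00]])}
```

View pics/top0.png

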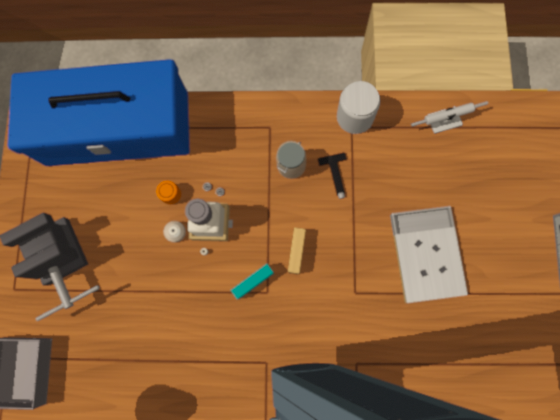

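View pics/side0.png

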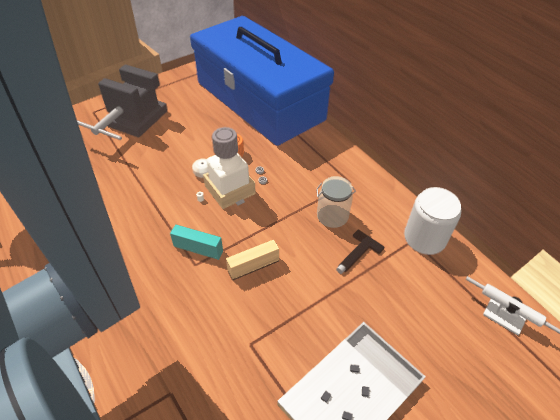

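Top view: there are two blocks, wooden/yellow at (297,250) and teal at (252,282); the wooden one is meant. There are two caps: grey on the bottle at (199,211), and orange at (167,191) on the bench, which I leave alone. The plate is at (430,255) with its trough at the top (+x), and four chips lie near (418,243), (435,247), (442,269) and (423,272). I'll confirm these in enlarged crops.

Run:
```python
import cv2
im=cv2.imread("pics/top0.png")
def crop(n,im,x0,y0,x1,y1,s):
    c=cv2.resize(im[y0:y1,x0:x1],None,fx=s,fy=s,interpolation=cv2.INTER_CUBIC)
    for x in range((x0//10+1)*10,x1,10):
        cv2.line(c,((x-x0)*s,0),((x-x0)*s,6 if x%50 else 16),(0,255,255),1)
        if x%20==0: cv2.putText(c,str(x),((x-x0)*s-10,18),0,.35,(255,255,255),1)
    for y in range((y0//10+1)*10,y1,10):
        cv2.line(c,(0,(y-y0)*s),(6,(y-y0)*s),(0,255,255),1)
        if y%20==0: cv2.putText(c,str(y),(8,(y-y0)*s+4),0,.35,(255,255,255),1)
    cv2.imwrite(n,c)
crop("pics/c_plate.png",im,384,200,474,310,5)
crop("pics/c_mid.png",im,150,170,310,290,5)
s=cv2.imread("pics/side0.png")
crop("pics/s_mid.png",s,165,115,305,285,3)
crop("pics/s_cap.png",s,180,115,280,215,5)
crop("pics/s_plate.png",s,270,315,430,420,5)
```

```text
(no output)
```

View pics/c_plate.png

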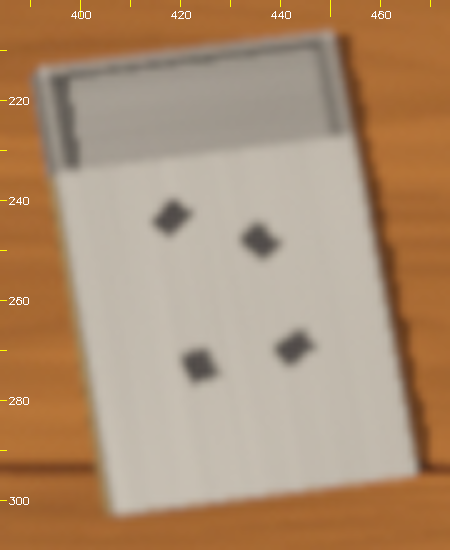

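View pics/c_mid.png

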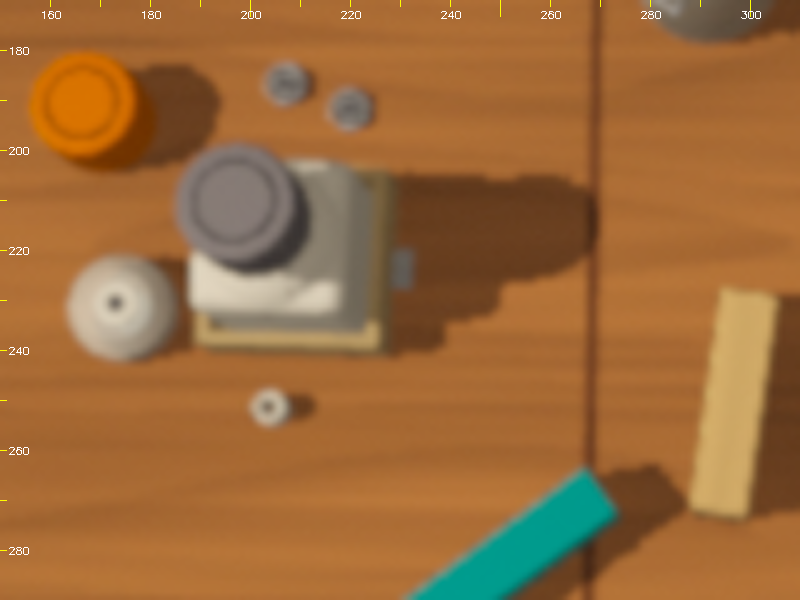

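View pics/s_mid.png

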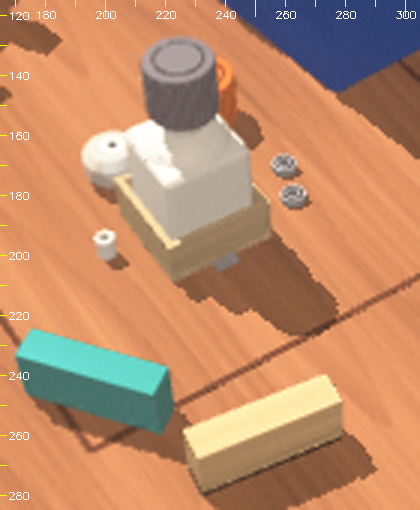

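View pics/s_plate.png

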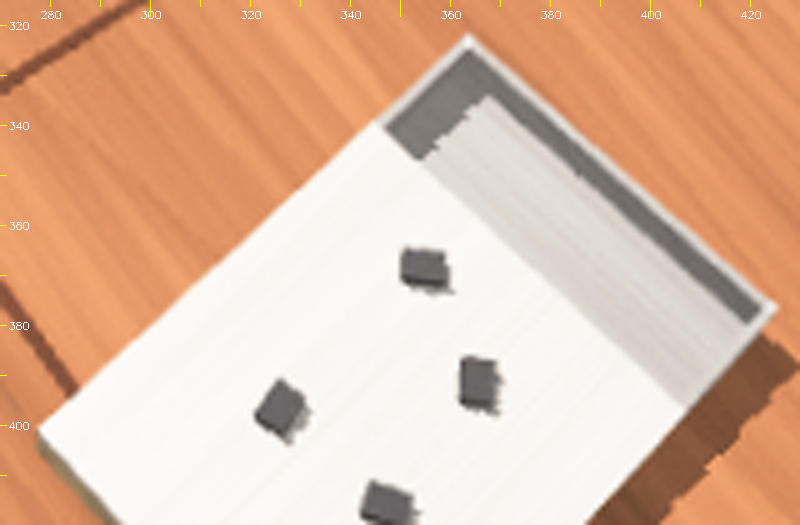

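View pics/s_cap.png

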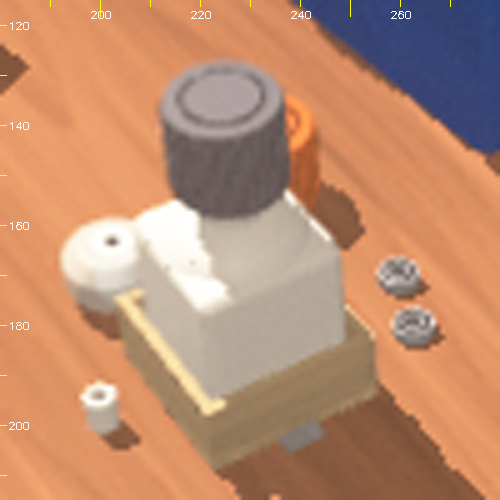

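```bash
cat > h.py <<'E'
from bench import ctrl
import numpy as np, cv2
from scipy.spatial.transform import Rotation as R
from scipy.optimize import least_squares
C={n:ctrl.get_calibration(n) for n in("top","side")}
def KD(n):
    c=C[n]; return np.array([[c["fx"],0,c["cx"]],[0,c["fy"],c["cy"]],[0,0,1.]]),np.array(c["D"]),np.array(c["extrinsics"])
def onz(n,uv,z):
    K,D,E=KD(n); u=cv2.undistortPoints(np.array(uv,float).reshape(-1,1,2),K,D).reshape(-1,2)
    d=np.c_[u,np.ones(len(u))]@E[:3,:3]; o=-E[:3,:3].T@E[:3,3]
    return o+d*((z-o[2])/d[:,2])[:,None]
def proj(n,P):
    K,D,E=KD(n); return cv2.projectPoints(np.array(P,float).reshape(-1,1,3),cv2.Rodrigues(E[:3,:3])[0],E[:3,3],K,D)[0].reshape(-1,2)
def tri(a,b):
    def f(p): return np.r_[proj("top",p)[0]-a,proj("side",p)[0]-b]
    r=least_squares(f,[450,0,80]); return r.x,r.fun
def grab(n,name):
    im=ctrl.read_camera(n); cv2.imwrite(f"pics/{name}.png",im[:,:,::-1]); return im
def crop(src,dst,x0,y0,x1,y1,s):
    im=cv2.imread(f"pics/{src}.png")
    c=cv2.resize(im[y0:y1,x0:x1],None,fx=s,fy=s,interpolation=cv2.INTER_CUBIC)
    for x in range((x0//10+1)*10,x1,10):
        cv2.line(c,((x-x0)*s,0),((x-x0)*s,6),(0,255,255),1)
        if x%20==0: cv2.putText(c,str(x),((x-x0)*s-10,18),0,.35,(255,255,255),1)
    for y in range((y0//10+1)*10,y1,10):
        cv2.line(c,(0,(y-y0)*s),(6,(y-y0)*s),(0,255,255),1)
        if y%20==0: cv2.putText(c,str(y),(8,(y-y0)*s+4),0,.35,(255,255,255),1)
    cv2.imwrite(f"pics/{dst}.png",c)
E
python3 - <<'E'
from h import *
np.set_printoptions(precision=1,suppress=True)
pl=onz("top",[(406.4,303),(468,295),(394,234.4),(454.4,226.4),(391.6,213.6),(451,206.4)],25)
print("plate",pl)
bt=onz("top",[(294.4,227.6),(305.4,229.4),(299.6,273.6),(288,272.4)],50); print("block top",bt,bt.mean(0))
bs=onz("side",[(226.3,259),(273.7,240.3),(278.7,249.7),(230.3,268.3)],50); print("block side",bs,bs.mean(0))
for n,b in(("t",bt),("s",bs)): 
    print(n,cv2.minAreaRect(b[:,:2].astype(np.float32)))
print("cap",onz("top",[(197,210)],176),onz("side",[(224.8,134.6)],176),tri((197,210),(224.8,134.6)))
ch=onz("top",[(418.4,243.4),(436,248),(442.8,269.4),(424,273)],30); print("chips",ch)
print("chips side",onz("side",[(355,368.5),(365.5,391),(326,396.5),(347.5,416)],30))
print("plate side",onz("side",[(278,401),(346,340),(363.6,322.5),(425.5,376),(407,396)],25))
s=ctrl.state(); print(s["tool_pos"],R.from_euler("xyz",s["orientation"]).as_matrix())
E
```

```text
plate [[ 376.1 -232.8   25. ]
 [ 396.  -384.3   25. ]
 [ 545.3 -208.5   25. ]
 [ 566.2 -361.1   25. ]
 [ 598.5 -204.3   25. ]
 [ 617.6 -355.6   25. ]]
block top [[557.6  41.6  50. ]
 [553.2  14.4  50. ]
 [444.6  28.4  50. ]
 [447.3  56.6  50. ]] [500.7  35.2  50. ]
block side [[449.2  54.5  50. ]
 [556.2  39.2  50. ]
 [551.   13.3  50. ]
 [444.3  30.5  50. ]] [500.2  34.4  50. ]
t ((500.5434875488281, 35.075401306152344), (28.30393409729004, 111.3646011352539), 82.23326873779297)
s ((500.2542724609375, 34.8594856262207), (26.42864990234375, 109.0792007446289), 80.80620574951172)
cap [[576.2 258.4 176. ]] [[577.1 258.4 176. ]] (array([576.6, 258.2, 176.2]), array([ 0.1, -0.2, -0.2,  0. ]))
chips [[ 522.2 -267.3   30. ]
 [ 510.8 -310.4   30. ]
 [ 457.9 -324.4   30. ]
 [ 448.9 -277.7   30. ]]
chips side [[ 522.  -266.9   30. ]
 [ 510.3 -308.8   30. ]
 [ 448.3 -276.3   30. ]
 [ 457.2 -323.6   30. ]]
plate side [[ 377.1 -234.2   25. ]
 [ 546.1 -213.8   25. ]
 [ 597.2 -205.7   25. ]
 [ 618.4 -351.8   25. ]
 [ 565.6 -358.    25. ]]
[ 153.5 -527.7  230.6] [[-0.   0.3 -1. ]
 [ 0.  -1.  -0.3]
 [-1.  -0.  -0. ]]
```

```bash
cat >> h.py <<'E'
def plan(x,y,z=None,yang=None,frm=None):
    s=ctrl.state(); p=s["tool_pos"]; M=R.from_euler("xyz",s["orientation"]).as_matrix()
    ya=np.arctan2(M[1,1],M[0,1]); d=np.array([x,y,p[2] if z is None else z])-p
    t=M.T@d
    print("t",round(s["time"],2),"pos",p.round(1),"yang",ya.round(4),"xax",M[:,0].round(4),"w",round(s["gripper_width"],1),"F",s["ft_force"].round(1),"j",s["joint_pos"].round(2))
    print("toolshift",t.round(1),"turn about tool x",None if yang is None else -round((yang-ya+np.pi)%(2*np.pi)-np.pi,4))
E
python3 - <<'E'
from h import *
np.set_printoptions(precision=2,suppress=True)
# plate fit
w=np.array([(376.5,-233.5),(396,-384.3),(545.7,-211),(566,-359.5),(598,-205),(618,-354)])
m=np.array([(-85,75),(-85,-75),(85,75),(85,-75),(137,75),(137,-75)])
def f(p,m=m): c,s=np.cos(p[2]),np.sin(p[2]); return (m@np.array([[c,s],[-s,c]])+p[:2])
r=least_squares(lambda p:(f(p)-w).ravel(),[471,-297,.127],loss="soft_l1"); print(r.x,r.fun.reshape(-1,2))
c,s=np.cos(r.x[2]),np.sin(r.x[2])
for q in [(522.1,-267.1),(510.5,-309.6),(457.5,-324),(448.6,-277)]: print((np.array(q)-r.x[:2])@np.array([[c,-s],[s,c]]))
print("pre, start, end",f(r.x,np.array([(-130,0),(-60,0),(90,0)])))
plan(500.5,35,None,-1.703)
E
```

```text
[ 471.48 -297.17    0.13] [[ 0.81 -0.55]
 [ 1.13  1.56]
 [ 0.12 -0.6 ]
 [-0.36 -0.78]
 [-0.63  0.27]
 [-0.82  0.59]]
[54.15 23.12]
[ 37.04 -17.48]
[-17.4  -24.75]
[-20.01  23.01]
pre, start, end [[ 342.62 -314.34]
 [ 412.   -305.09]
 [ 560.69 -285.28]]
t 0.1 pos [ 153.5 -527.7  230.6] yang -1.288 xax [-0.  0. -1.] w 85.4 F [ 0.1 -0.5 -0.6] j [-1.49  0.26  1.54  0.    1.35 -0.2 ]
toolshift [   0.9 -443.5 -490.3] turn about tool x 0.415
```

>>> {"api": "drive_tool", "payload": {"motion": [[1,[0,-37,-40.9],[0,0,0]],[1,[0,-37,-40.9],[0,0,0]],[1,[0,-37,-40.9],[0,0,0]],[1,[0,-37,-40.9],[0,0,0]],[1,[0,-37,-40.9],[0,0,0]],[1,[0,-37,-40.9],[0,0,0]],[1,[0,-37,-40.9],[0,0,0]],[1,[0,-37,-40.9],[0,0,0]],[1,[0,-37,-40.9],[0,0,0]],[1,[0,-37,-40.9],[0,0,0]],[1,[0,-37,-40.9],[0,0,0]],[1,[0,-37,-40.9],[0,0,0]],[1,[43,0,0],[0.138,0,0]],[1,[43,0,0],[0.138,0,0]],[1,[43,0,0],[0.139,0,0]],[1,[0,0,0],[0,0,0]],[1,[0,0,0],[0,0,0]]], "newtons": 60}}

```text
time: 2.22
tool_pos: [501.7, 35.0, 103.5]
orientation: [3.124, 1.569, -0.147]
ft_force: [0.2, 0.4, -0.6]
gripper_width: 85.4
```

Run:
```python
from h import *
plan(500.5,35,18,-1.703)
grab("top","top1");crop("top1","top1c",230,190,390,320,5)
grab("side","side1");crop("side1","side1c",190,160,330,290,5)
```

```text
t 2.23 pos [501.7  35.  103.5] yang -1.7004 xax [ 1.3e-03 -2.0e-04 -1.0e+00] w 85.4 F [ 0.2  0.4 -0.6] j [-0.15  0.3   1.82  0.    1.02  1.55]
toolshift [85.5  0.2  1.3] turn about tool x 0.0026
```

View pics/top1c.png

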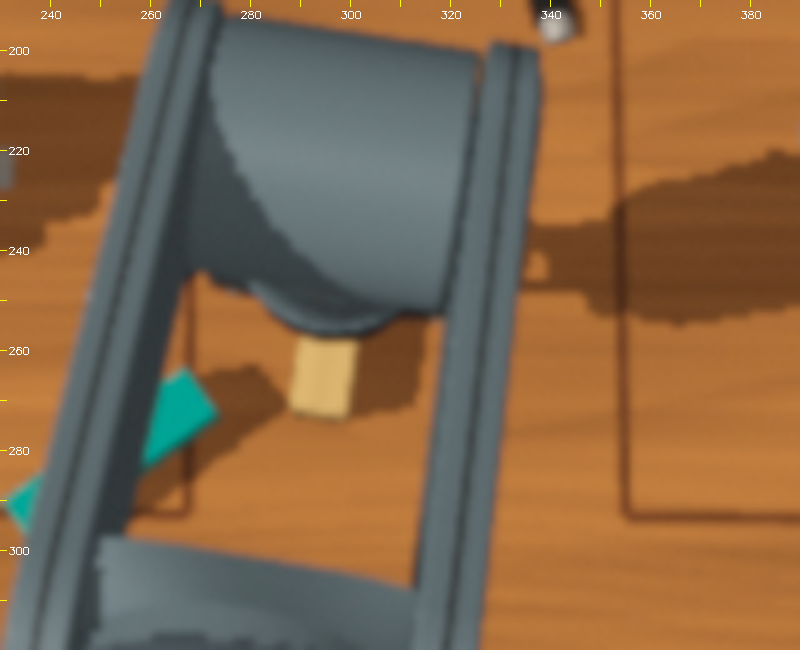

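View pics/side1c.png

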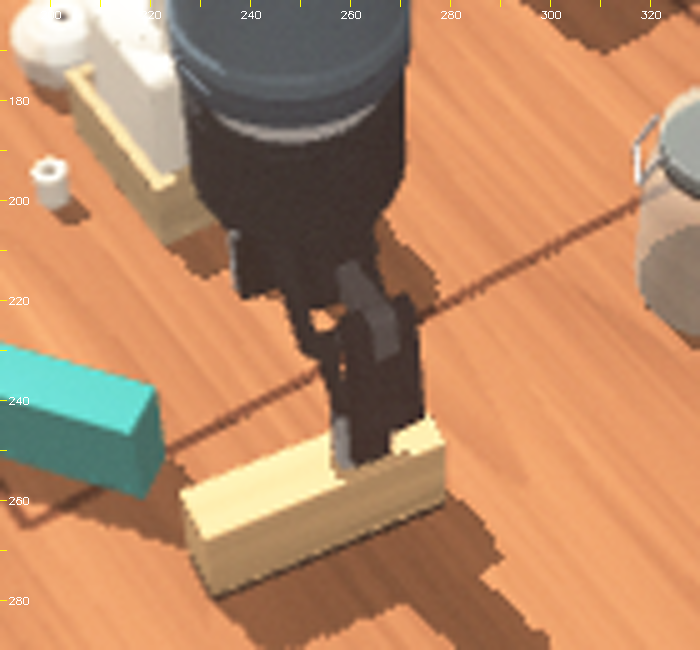

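>>> {"api": "drive_tool", "payload": {"motion": [[1,[30,0,1.3],[0,0,0]],[1,[30,0,0],[0,0,0]],[1,[20,0,0],[0,0,0]],[1,[8.5,0,0],[0,0,0]],[-1,[0,0,0],[0,0,0]],[-1,[0,0,0],[0,0,0]],[-1,[0,0,0],[0,0,0]],[-1,[0,0,0],[0,0,0]],[-1,[0,0,0],[0,0,0]],[-1,[0,0,0],[0,0,0]]], "newtons": 60}}

```text
time: 3.58
tool_pos: [500.4, 35.3, 14.8]
orientation: [-3.116, 1.569, -0.107]
ft_force: [-0.7, 1.1, 5.7]
gripper_width: 27.8
```

Run:
```python
from h import *
plan(500.5,35,15,-1.703)
grab("side","side2");crop("side2","side2c",190,160,330,290,5)
```

```text
t 3.58 pos [500.4  35.3  14.8] yang -1.703 xax [ 1.9e-03 -2.0e-04 -1.0e+00] w 27.8 F [-0.7  1.1  5.7] j [-0.15  0.43  1.91  0.    0.8   1.55]
toolshift [-0.2  0.3 -0.1] turn about tool x 0.0
```

View pics/side2c.png

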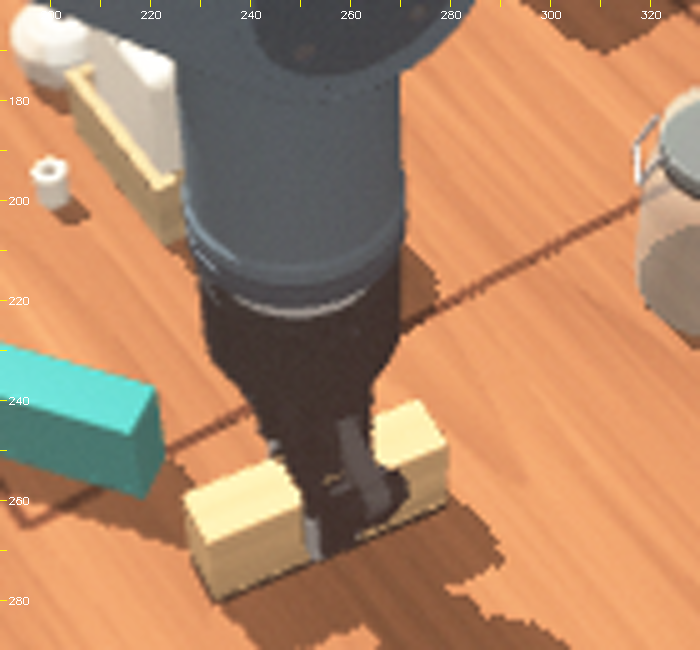

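>>> {"api": "drive_tool", "payload": {"motion": [[-1,[-30,0,0],[0,0,0]],[-1,[-30,0,0],[0,0,0]],[-1,[-2,0,0],[-0.1836,0,0]],[-1,[-2,0,0],[-0.1836,0,0]],[-1,[-2,0,0],[-0.1836,0,0]],[-1,[-2,0,0],[-0.1836,0,0]],[-1,[-2,0,0],[-0.1836,0,0]],[-1,[0,0,0],[-0.1836,0,0]],[-1,[0,0,0],[-0.1836,0,0]],[-1,[0,0,0],[-0.1836,0,0]],[-1,[0,0,0],[-0.1836,0,0]],[-1,[0,0,0],[-0.1836,0,0]],[-1,[0,0,0],[0,0,0]],[-1,[0,0,0],[0,0,0]]], "newtons": 60}}

```text
time: 5.38
tool_pos: [499.5, 35.4, 83.8]
orientation: [-1.771, 1.571, 3.071]
ft_force: [0.0, 0.3, -1.7]
gripper_width: 27.3
```

Run:
```python
from h import *
plan(410,-305.4,None,0.1325)
```

```text
t 5.38 pos [499.5  35.4  83.8] yang 0.1295 xax [-2.e-04  0.e+00 -1.e+00] w 27.3 F [ 0.   0.3 -1.7] j [-0.15  0.33  1.85 -0.    0.97 -0.28]
toolshift [   0.  -132.7  326.3] turn about tool x -0.003
```

>>> {"api": "drive_tool", "payload": {"motion": [[-1,[0,-16.6,40.8],[-0.003,0,0]],[-1,[0,-16.6,40.8],[0,0,0]],[-1,[0,-16.6,40.8],[0,0,0]],[-1,[0,-16.6,40.8],[0,0,0]],[-1,[0,-16.6,40.8],[0,0,0]],[-1,[0,-16.6,40.8],[0,0,0]],[-1,[0,-16.6,40.8],[0,0,0]],[-1,[0,-16.6,40.8],[0,0,0]],[-1,[0,0,0],[0,0,0]],[-1,[0,0,0],[0,0,0]],[-1,[15,0,0],[0,0,0]],[-1,[15,0,0],[0,0,0]],[-1,[0,0,0],[0,0,0]],[-1,[0,0,0],[0,0,0]]], "newtons": 60}}

```text
time: 7.12
tool_pos: [412.3, -305.6, 53.5]
orientation: [-2.602, 1.57, 2.247]
ft_force: [0.9, -0.5, -2.0]
gripper_width: 26.9
```

Run:
```python
from h import *
plan(410,-305.4,41,0.1325)
grab("side","side3");crop("side3","side3c",250,260,450,420,4)
grab("top","top3");crop("top3","top3c",370,190,490,320,4)
```

```text
t 7.12 pos [ 412.3 -305.6   53.5] yang 0.1365 xax [-4.e-04  5.e-04 -1.e+00] w 26.9 F [ 0.9 -0.5 -2. ] j [-0.86  0.39  1.84  0.    0.91 -0.99]
toolshift [12.5 -2.2 -0.5] turn about tool x 0.004
```

View pics/side3c.png

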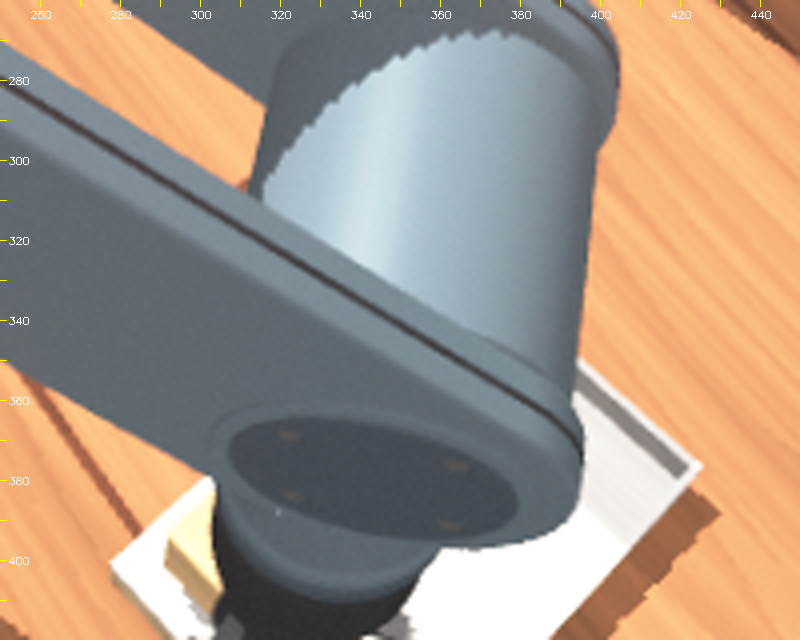

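View pics/top3c.png

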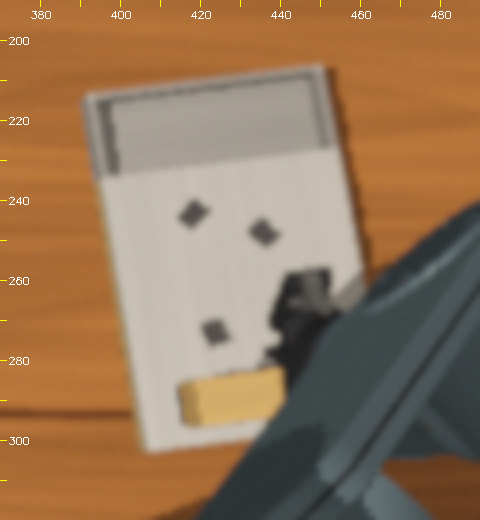

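>>> {"api": "drive_tool", "payload": {"motion": [[-1,[8,-2,0],[0.004,0,0]],[-1,[4.3,0,0],[0,0,0]],[-1,[0,0,0],[0,0,0]],[-1,[0,0,0],[0,0,0]],[-1,[0,3,0],[0,0,0]],[-1,[0,5,0],[0,0,0]],[-1,[0,6,0],[0,0,0]],[-1,[0,6,0],[0,0,0]],[-1,[0,6,0],[0,0,0]],[-1,[0,6,0],[0,0,0]],[-1,[0,6,0],[0,0,0]],[-1,[0,6,0],[0,0,0]]], "newtons": 60}}

```text
time: 8.72
tool_pos: [454.2, -300.4, 41.5]
orientation: [-2.713, 1.571, 2.132]
ft_force: [-0.4, 0.3, -1.6]
gripper_width: 27.5
```

Run:
```python
from h import *
plan(556.7,-285.8,41,0.1325)
grab("top","top4");crop("top4","top4c",370,190,490,320,4)
```

```text
t 8.72 pos [ 454.2 -300.4   41.5] yang 0.1321 xax [-0.  0. -1.] w 27.5 F [-0.4  0.3 -1.6] j [-0.79  0.45  1.78  0.    0.92 -0.92]
toolshift [  0.5 103.5  -1. ] turn about tool x -0.0004
```

View pics/top4c.png

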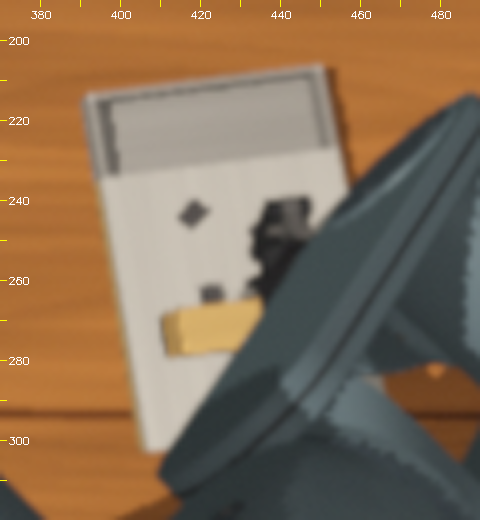

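>>> {"api": "drive_tool", "payload": {"motion": [[-1,[0,4,-0.5],[0,0,0]],[-1,[0,6,-0.5],[0,0,0]],[-1,[0,6,0],[0,0,0]],[-1,[0,6,0],[0,0,0]],[-1,[0,6,0],[0,0,0]],[-1,[0,6,0],[0,0,0]],[-1,[0,6,0],[0,0,0]],[-1,[0,6,0],[0,0,0]],[-1,[0,6,0],[0,0,0]],[-1,[0,6,0],[0,0,0]],[-1,[0,6,0],[0,0,0]],[-1,[0,6,0],[0,0,0]],[-1,[0,6,0],[0,0,0]],[-1,[0,5,0],[0,0,0]],[-1,[0,5,0],[0,0,0]],[-1,[0,5,0],[0,0,0]],[-1,[0,5,0],[0,0,0]],[-1,[0,0,0],[0,0,0]],[-1,[0,0,0],[0,0,0]]], "newtons": 60}}

```text
time: 11.15
tool_pos: [548.7, -286.8, 41.4]
orientation: [-2.198, 1.571, 2.646]
ft_force: [-0.4, 0.7, -1.2]
gripper_width: 27.5
```

Run:
```python
from h import *
plan(556.7,-285.8,41,0.1325)
grab("top","top5");crop("top5","top5c",370,180,490,320,4)
grab("side","side5");crop("side5","side5c",250,260,450,420,4)
```

```text
t 11.15 pos [ 548.7 -286.8   41.4] yang 0.1321 xax [-2.e-04  1.e-04 -1.e+00] w 27.5 F [-0.4  0.7 -1.2] j [-0.66  0.56  1.58 -0.    1.   -0.79]
toolshift [0.4 8.1 0.1] turn about tool x -0.0004
```

View pics/top5c.png

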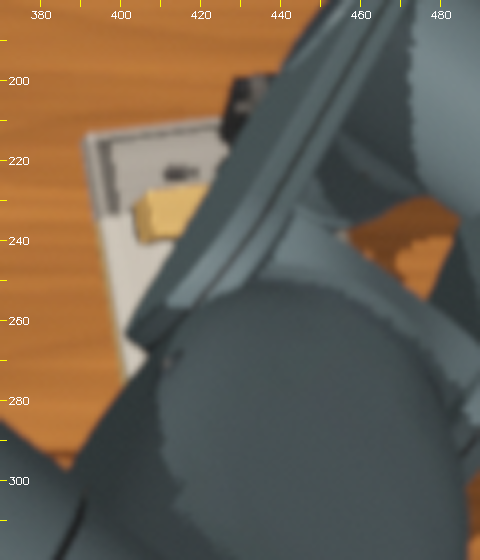

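View pics/side5c.png

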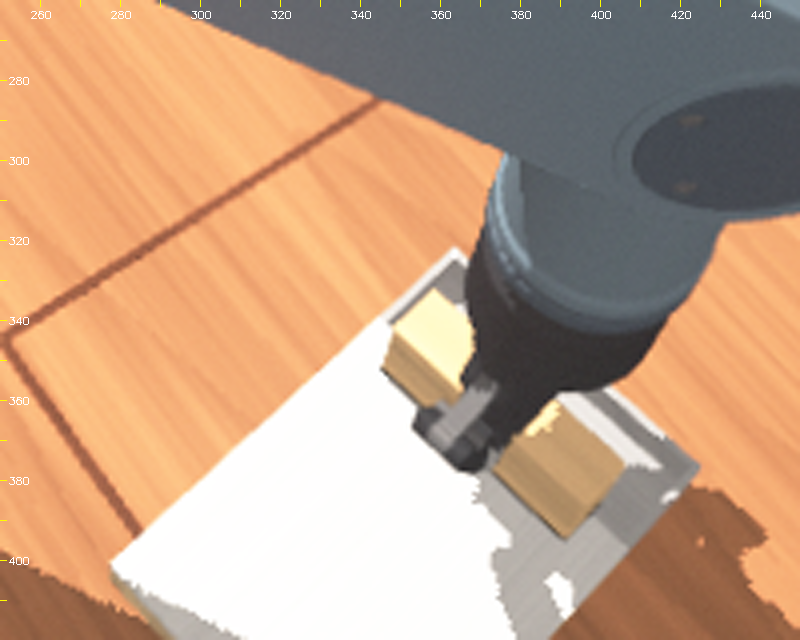

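>>> {"api": "drive_tool", "payload": {"motion": [[-1,[0,5,0],[0,0,0]],[-1,[0,5,0],[0,0,0]],[-1,[0,0,0],[0,0,0]],[-1,[0,0,0],[0,0,0]],[-1,[-20,0,0],[0,0,0]],[-1,[-30,0,0],[0,0,0]],[-1,[-30,0,0],[0,0,0]],[-1,[-10,-30,0],[0,0,0]],[-1,[0,-40,0],[0,0,0]],[-1,[0,-40,0],[0,0,0]],[-1,[0,0,0],[0,0,0]],[-1,[0,0,0],[0,0,0]]], "newtons": 60}}

```text
time: 12.75
tool_pos: [450.2, -300.4, 131.9]
orientation: [0.928, 1.569, -0.511]
ft_force: [-0.1, 0.7, -1.5]
gripper_width: 27.9
```

Run:
```python
from h import *
plan(450,-70,None,0.1325)
grab("top","top6");crop("top6","top6c",370,180,490,320,4)
grab("side","side6");crop("side6","side6c",250,260,450,420,4)
```

```text
t 12.75 pos [ 450.2 -300.4  131.9] yang 0.1313 xax [ 1.1e-03 -6.0e-04 -1.0e+00] w 27.9 F [-0.1  0.7 -1.5] j [-0.79  0.33  1.7   0.    1.11 -0.93]
toolshift [-1.000e-01  3.000e+01 -2.284e+02] turn about tool x -0.0012
```

View pics/top6c.png

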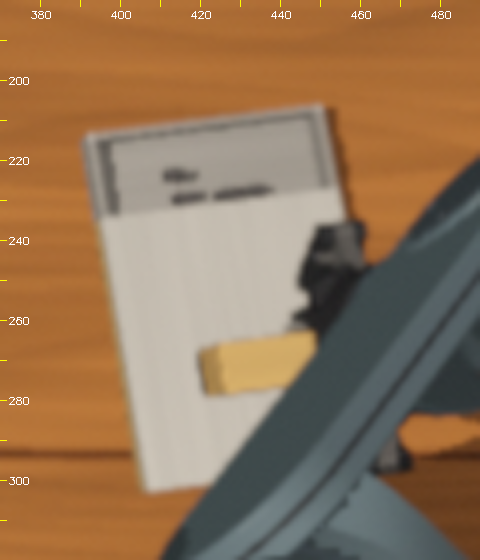

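View pics/side6c.png

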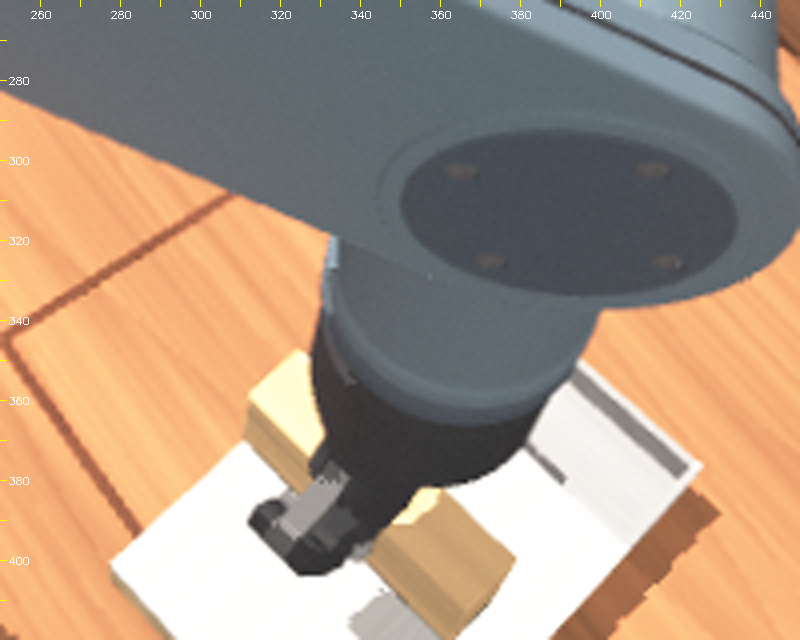

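Run:
```python
from h import *
crop("top6","top6d",386,196,466,246,10)
crop("side6","side6d",370,340,430,400,10)
def w(m): c,s=np.cos(.1325),np.sin(.1325); return [471.5+c*m[0]-s*m[1],-297.2+s*m[0]+c*m[1],m[2]]
for z in (5,12,25): print(z,proj("top",[w((85,30,z)),w((85,-30,z)),w((97,30,z)),w((97,-30,z))]).round(1).tolist())
```

```text
5 [[411.1, 233.1], [434.2, 230.1], [410.2, 228.5], [433.4, 225.5]]
12 [[411.7, 232.7], [435.0, 229.7], [410.9, 228.1], [434.1, 225.1]]
25 [[413.0, 231.9], [436.5, 228.9], [412.1, 227.2], [435.6, 224.2]]
```

View pics/top6d.png

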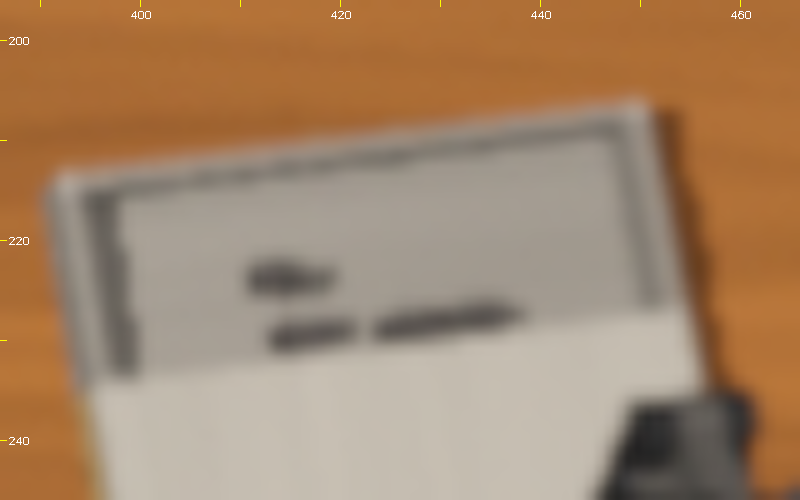

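View pics/side6d.png

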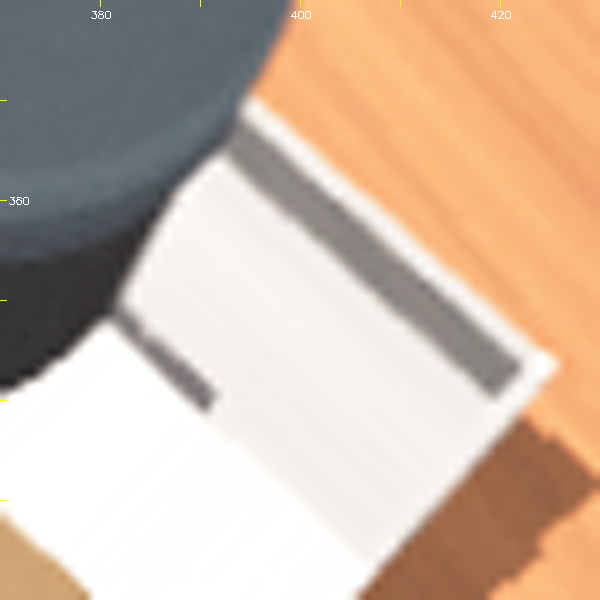

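>>> {"api": "drive_tool", "payload": {"motion": [[-1,[0,6,-45.7],[0,0,0]],[-1,[0,6,-45.7],[0,0,0]],[-1,[0,6,-45.7],[0,0,0]],[-1,[0,6,-45.7],[0,0,0]],[-1,[0,6,-45.7],[0,0,0]],[-1,[0,0,0],[0,0,0]],[-1,[40,0,0],[0,0,0]],[-1,[40,0,0],[0,0,0]],[-1,[20,0,0],[0,0,0]],[-1,[10,0,0],[0,0,0]],[-1,[0,0,0],[0,0,0]],[-1,[0,0,0],[0,0,0]]], "newtons": 60}}

```text
time: 14.35
tool_pos: [450.3, -70.1, 22.3]
orientation: [1.016, 1.569, -0.423]
ft_force: [0.0, -0.2, -1.5]
gripper_width: 27.2
```

>>> {"api": "drive_tool", "payload": {"motion": [[-1,[4,0,0],[0,0,0]],[-1,[2.5,0,0],[0,0,0]],[-1,[1,0,0],[0,0,0]],[-1,[0,0,0],[0,0,0]],[-1,[0,0,0],[0,0,0]]]}}

```text
time: 14.98
tool_pos: [449.5, -69.7, 14.8]
orientation: [0.951, 1.57, -0.488]
ft_force: [-2.2, 0.2, 6.5]
gripper_width: 27.3
```

Contact with the bench shows as +6.5 N, so I'm releasing the block, waiting, and rising straight up.

>>> {"api": "drive_tool", "payload": {"motion": [[0,[-0.5,0,0],[0,0,0]],[0.5,[0,0,0],[0,0,0]],[1,[0,0,0],[0,0,0]],[1,[0,0,0],[0,0,0]],[1,[0,0,0],[0,0,0]],[1,[-10,0,0],[0,0,0]],[1,[-30,0,0],[0,0,0]],[1,[-50,0,0],[0,0,0]],[1,[-55,0,0],[0,0,0]],[1,[-55,0,0],[0,0,0]],[1,[0,0,0],[0,0,0]],[1,[0,0,0],[0,0,0]]]}}

```text
time: 16.48
tool_pos: [449.0, -69.4, 214.6]
orientation: [1.122, 1.571, -0.317]
ft_force: [-0.2, 0.1, 0.1]
gripper_width: 85.4
```

Run:
```python
from h import *
plan(576.6,258.3,None,0.1325)
grab("top","top7")
grab("side","side7")
```

```text
t 16.48 pos [449.  -69.4 214.6] yang 0.132 xax [ 3.e-04 -1.e-04 -1.e+00] w 85.4 F [-0.2  0.1  0.1] j [-0.4   0.1   1.78  0.    1.27 -0.53]
toolshift [   0.   169.7 -308. ] turn about tool x -0.0005
```

View pics/top7.png

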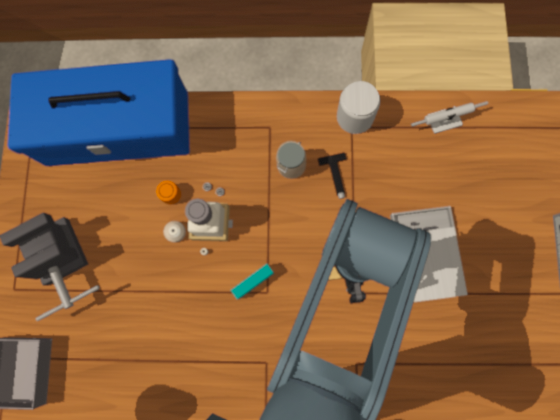

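View pics/side7.png

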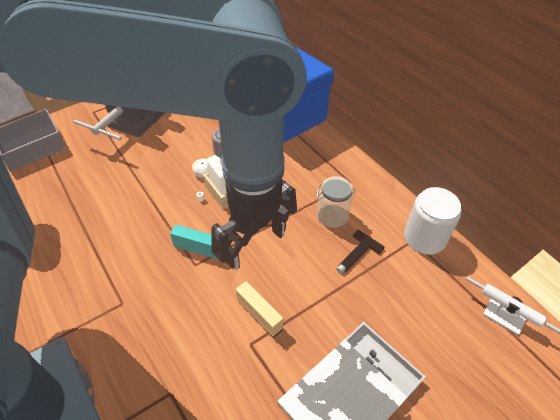

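>>> {"api": "drive_tool", "payload": {"motion": [[1,[0,21.2,-38.5],[0,0,0]],[1,[0,21.2,-38.5],[0,0,0]],[1,[0,21.2,-38.5],[0,0,0]],[1,[0,21.2,-38.5],[0,0,0]],[1,[0,21.2,-38.5],[0,0,0]],[1,[0,21.2,-38.5],[0,0,0]],[1,[0,21.2,-38.5],[0,0,0]],[1,[0,21.3,-38.5],[0,0,0]],[1,[0,0,0],[0,0,0]],[1,[0,0,0],[0,0,0]],[1,[0,0,0],[0,0,0]]]}}

```text
time: 17.95
tool_pos: [576.6, 256.9, 213.9]
orientation: [-1.26, 1.569, -2.7]
ft_force: [-0.0, -0.5, 0.4]
gripper_width: 85.5
```

Run:
```python
from h import *
plan(576.6,258.3,138,0.1325)
grab("side","side8");crop("side8","side8c",165,80,305,220,4)
```

```text
t 17.95 pos [576.6 256.9 213.9] yang 0.1309 xax [-1.4e-03 -7.0e-04 -1.0e+00] w 85.5 F [-0.  -0.5  0.4] j [ 0.24  0.42  1.35 -0.    1.38  0.11]
toolshift [75.9  0.3 -1.4] turn about tool x -0.0016
```

View pics/side8c.png

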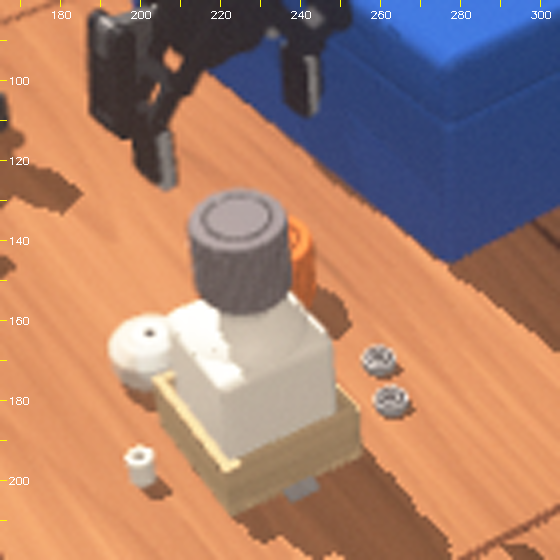

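>>> {"api": "drive_tool", "payload": {"motion": [[1,[30,0,-1.2],[0,0,0]],[1,[30,0,0],[0,0,0]],[1,[15,0,0],[0,0,0]],[1,[8,0,0],[0,0,0]],[1,[0,0,0],[0,0,0]],[1,[0,0,0],[0,0,0]]], "newtons": 80}}

```text
time: 18.75
tool_pos: [577.6, 259.4, 132.7]
orientation: [1.69, 1.569, 0.252]
ft_force: [-0.1, 0.4, -0.3]
gripper_width: 85.5
```

Run:
```python
from h import *
plan(576.6,258.3,131,0.1325)
grab("side","side9");crop("side9","side9c",165,80,305,220,4)
```

```text
t 18.75 pos [577.6 259.4 132.7] yang 0.132 xax [ 2.e-03  5.e-04 -1.e+00] w 85.5 F [-0.1  0.4 -0.3] j [0.25 0.48 1.46 0.   1.2  0.11]
toolshift [ 1.7 -1.2  1. ] turn about tool x -0.0005
```

View pics/side9c.png

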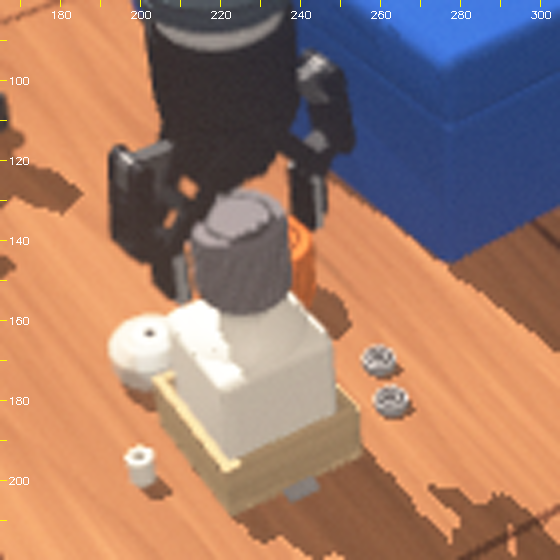

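>>> {"api": "drive_tool", "payload": {"motion": [[1,[0,-0.5,0.5],[0,0,0]],[-1,[0,0,0],[0,0,0]],[-1,[0,0,0],[0,0,0]],[-1,[0,0,0],[0,0,0]],[-1,[0,0,0],[0,0,0]],[-1,[0,0,0],[0,0,0]],[-1,[0,0,0],[0,0,0]]], "newtons": 80}}

```text
time: 19.68
tool_pos: [576.6, 258.8, 131.7]
orientation: [1.778, 1.57, 0.339]
ft_force: [-1.0, 0.1, 2.9]
gripper_width: 53.1
```

Run:
```python
from h import *
plan(576.6,258.3,131,0.1325); print(ctrl.state()["wrist_torque"].round(2))
grab("side","side10");crop("side10","side10c",165,80,305,220,4)
```

```text
t 19.68 pos [576.6 258.8 131.7] yang 0.132 xax [ 4.e-04  1.e-04 -1.e+00] w 53.1 F [-1.   0.1  2.9] j [0.25 0.48 1.46 0.   1.2  0.11]
toolshift [ 0.7 -0.1  0.5] turn about tool x -0.0005
[-0.01  0.07 -0.04]
```

View pics/side10c.png

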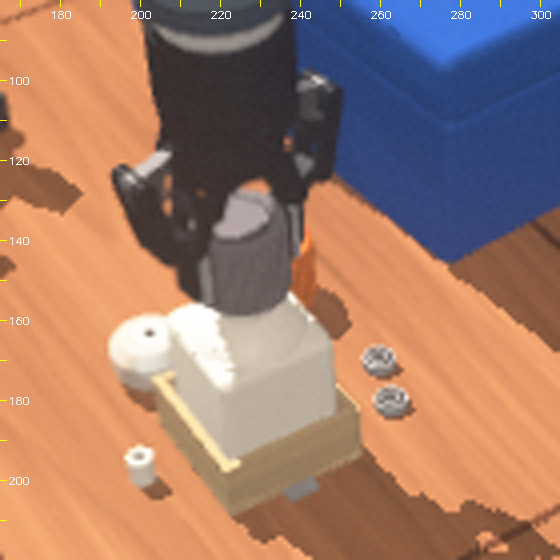

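>>> {"api": "drive_tool", "payload": {"motion": [[-1,[1.5,0,0],[0,0,0]],[-1,[1.5,0,0],[0,0,0]],[-1,[1.5,0,0],[0,0,0]],[-1,[0,0,0],[0,0,0]],[-1,[0,0,0],[0,0,0]],[-1,[0,0,0],[0,0,0]]], "newtons": 80}}

```text
time: 20.48
tool_pos: [576.6, 258.8, 127.4]
orientation: [1.7, 1.57, 0.261]
ft_force: [0.2, 0.1, 6.4]
gripper_width: 52.5
```

Run:
```python
from h import *
plan(576.6,258.3,131,0.1325); print(ctrl.state()["wrist_torque"].round(2))
grab("side","side11")
```

```text
t 20.48 pos [576.6 258.8 127.4] yang 0.132 xax [ 6.e-04  1.e-04 -1.e+00] w 52.5 F [0.2 0.1 6.4] j [0.25 0.48 1.47 0.   1.19 0.11]
toolshift [-3.6 -0.1  0.4] turn about tool x -0.0005
[-0.01  0.2  -0.03]
```

>>> {"api": "drive_tool", "payload": {"motion": [[-1,[1.7,0,0],[0,0,0]],[-1,[0,0,0],[0,0,0]],[-1,[0,0,0],[0,0,0]],[-1,[0,0,0],[0,0,0]]], "newtons": 80}}

```text
time: 21.02
tool_pos: [576.6, 258.8, 125.9]
orientation: [1.679, 1.57, 0.24]
ft_force: [-2.6, -0.3, 6.8]
gripper_width: 52.4
```

Run:
```python
from h import *
plan(576.6,258.3,125.7,0.1325); print(ctrl.state()["wrist_torque"].round(2))
grab("side","side12")
a=cv2.imread("pics/side10.png")[80:200,175:295];b=cv2.imread("pics/side12.png")[80:200,175:295]
cv2.imwrite("pics/cmp.png",cv2.resize(np.hstack([a,b]),None,fx=3.3,fy=3.3,interpolation=cv2.INTER_CUBIC))
```

```text
t 21.02 pos [576.6 258.8 125.9] yang 0.132 xax [ 7.e-04  2.e-04 -1.e+00] w 52.4 F [-2.6 -0.3  6.8] j [ 0.25  0.48  1.47 -0.    1.19  0.11]
toolshift [ 0.2 -0.1  0.5] turn about tool x -0.0005
[-0.03  0.23 -0.03]
```

View pics/cmp.png

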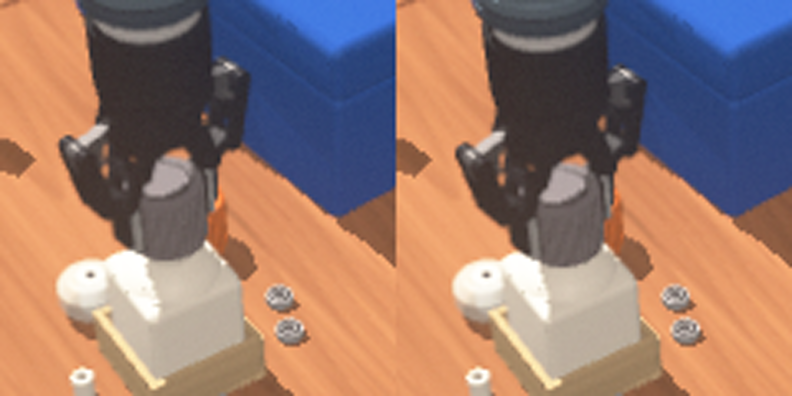

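>>> {"api": "drive_tool", "payload": {"motion": [[-1,[0.6,0,0.2],[0,0,0]],[-1,[0,0,0],[0,0,0]],[-1,[0,0,0],[-0.06,0,0]],[-1,[0,0,0],[-0.06,0,0]],[-1,[0,0,0],[-0.06,0,0]],[-1,[0,0,0],[0,0,0]]], "newtons": 90}}

```text
time: 21.82
tool_pos: [577.3, 258.8, 125.7]
orientation: [1.561, 1.568, 0.303]
ft_force: [-1.4, 0.9, 7.4]
gripper_width: 52.3
```

Run:
```python
from h import *
plan(576.6,258.3,125.7,1.44); print(ctrl.state()["wrist_torque"].round(2))
```

```text
t 21.82 pos [577.3 258.8 125.7] yang 0.3127 xax [ 2.2e-03  7.0e-04 -1.0e+00] w 52.3 F [-1.4  0.9  7.4] j [ 0.25  0.49  1.47  0.    1.19 -0.07]
toolshift [-0.  -0.8  0.2] turn about tool x -1.1273
[0.07 0.13 0.07]
```

>>> {"api": "drive_tool", "payload": {"motion": [[-1,[0,0,0],[-0.114,0,0]],[-1,[0,0,0],[-0.114,0,0]],[-1,[0,0,0],[-0.114,0,0]],[-1,[0,0,0],[-0.114,0,0]],[-1,[0,0,0],[-0.114,0,0]],[-1,[0,0,0],[0,0,0]]], "newtons": 90}}

```text
time: 22.58
tool_pos: [577.6, 258.8, 125.8]
orientation: [0.963, 1.568, 0.276]
ft_force: [1.6, 0.1, 7.9]
gripper_width: 52.4
```

Run:
```python
from h import *
plan(576.6,258.3,125.7,1.44); print(ctrl.state()["wrist_torque"].round(2))
grab("top","top13");crop("top13","top13c",150,170,270,270,6)
```

```text
t 22.57 pos [577.6 258.8 125.8] yang 0.8833 xax [ 2.9e-03  8.0e-04 -1.0e+00] w 52.4 F [1.6 0.1 7.9] j [ 0.25  0.49  1.47  0.    1.19 -0.64]
toolshift [ 0.1 -1.  -0.4] turn about tool x -0.5567
[ 0.06 -0.03  0.05]
```

View pics/top13c.png

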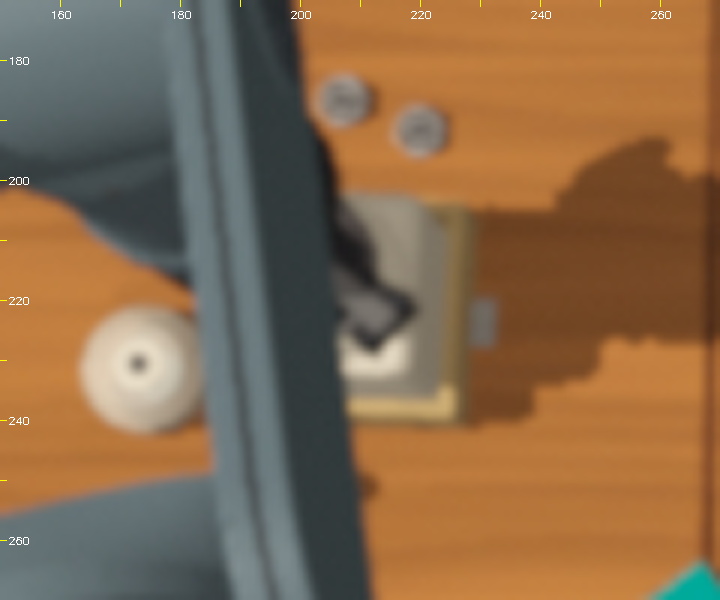

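>>> {"api": "drive_tool", "payload": {"motion": [[-1,[0,0,0],[-0.114,0,0]],[-1,[0,0,0],[-0.114,0,0]],[-1,[0,0,0],[-0.114,0,0]],[-1,[0,0,0],[-0.114,0,0]],[-1,[0,0,0],[-0.11,0,0]],[-1,[0,0,0],[0,0,0]],[-1,[0,0,0],[0,0,0]]], "newtons": 90}}

```text
time: 23.5
tool_pos: [577.7, 258.8, 125.8]
orientation: [0.409, 1.568, 0.286]
ft_force: [1.4, -0.1, 7.8]
gripper_width: 52.5
```

Run:
```python
from h import *
plan(576.6,258.3,125.7,1.44); print(ctrl.state()["wrist_torque"].round(2))
```

```text
t 23.5 pos [577.7 258.8 125.8] yang 1.448 xax [ 3.e-03  9.e-04 -1.e+00] w 52.5 F [ 1.4 -0.1  7.8] j [ 0.25  0.49  1.47  0.    1.19 -1.2 ]
toolshift [ 0.1 -0.7 -1. ] turn about tool x 0.008
[0.03 0.04 0.01]
```

Turned 1.315 rad with low torque. Next is a slow rise with a force check.

>>> {"api": "drive_tool", "payload": {"motion": [[-1,[-3,0,0],[0,0,0]],[-1,[-3,0,0],[0,0,0]],[-1,[-3,0,0],[0,0,0]],[-1,[-3,0,0],[0,0,0]],[-1,[0,0,0],[0,0,0]],[-1,[0,0,0],[0,0,0]]], "newtons": 90}}

```text
time: 24.25
tool_pos: [576.6, 258.7, 136.5]
orientation: [1.372, 1.571, 1.249]
ft_force: [2.2, 2.1, 0.9]
gripper_width: 52.4
```

Run:
```python
from h import *
plan(576.6,258.3,125.7,1.44); print(ctrl.state()["wrist_torque"].round(2))
grab("side","side14");crop("side14","side14c",165,80,305,220,4)
```

```text
t 24.25 pos [576.6 258.7 136.5] yang 1.4481 xax [ 1.e-04  3.e-04 -1.e+00] w 52.4 F [2.2 2.1 0.9] j [ 0.25  0.48  1.45  0.    1.21 -1.2 ]
toolshift [10.8 -0.4  0.1] turn about tool x 0.0081
[ 0.35 -0.48  0.02]
```

View pics/side14c.png

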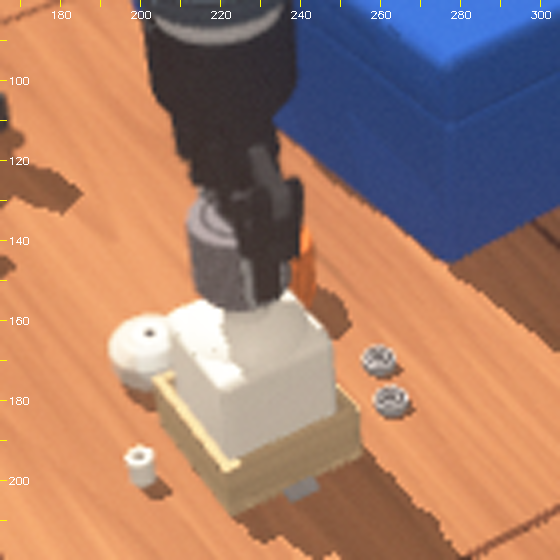

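>>> {"api": "drive_tool", "payload": {"motion": [[-1,[-4,0,0],[0,0,0]],[-1,[-6,0,0],[0,0,0]],[-1,[-8,0,0],[0,0,0]],[-1,[-8,0,0],[0,0,0]],[-1,[-10,0,0],[0,0,0]],[-1,[-10,0,0],[0,0,0]],[-1,[-10,0,0],[0,0,0]],[-1,[-10,0,0],[0,0,0]],[-1,[-8,0,0],[0,0,0]],[-1,[-4,0,0],[0,0,0]],[-1,[0,0,0],[0,0,0]],[-1,[0,0,0],[0,0,0]],[-1,[0,0,0],[0,0,0]]], "newtons": 90}}

```text
time: 25.92
tool_pos: [576.3, 258.5, 214.2]
orientation: [-2.785, 1.57, -2.908]
ft_force: [0.7, 0.6, -0.5]
gripper_width: 53.0
```

Run:
```python
from h import *
plan(576.6,258.3,None,1.44); print(ctrl.state()["wrist_torque"].round(2))
grab("side","side15");crop("side15","side15c",165,60,305,210,4)
grab("top","top15");crop("top15","top15c",386,196,466,306,5)
print(ctrl.state()["qvel"].round(3))
```

```text
t 25.93 pos [576.3 258.5 214.2] yang 1.448 xax [-9.e-04 -2.e-04 -1.e+00] w 53.0 F [ 0.7  0.6 -0.5] j [ 0.25  0.42  1.35  0.    1.38 -1.2 ]
toolshift [-0.  -0.1  0.3] turn about tool x 0.008
[-0.01 -0.05 -0.06]
[-0.001 -0.003 -0.001  0.002  0.002  0.002]
```

View pics/side15c.png

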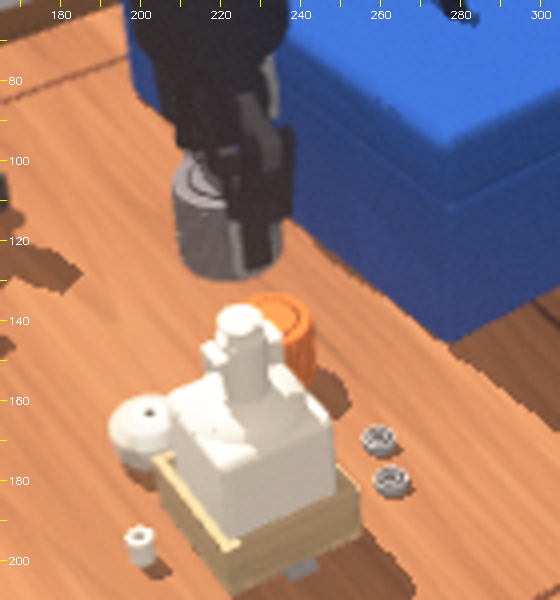

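View pics/side15.png

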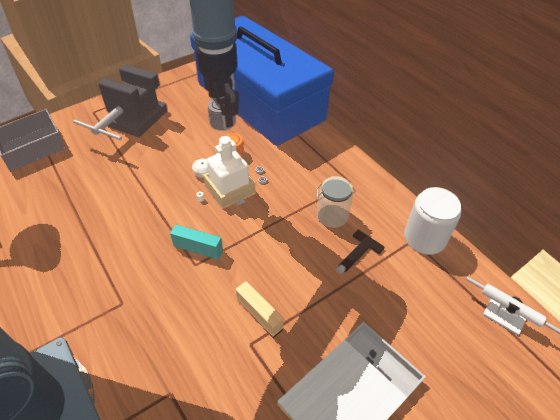

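View pics/top15.png

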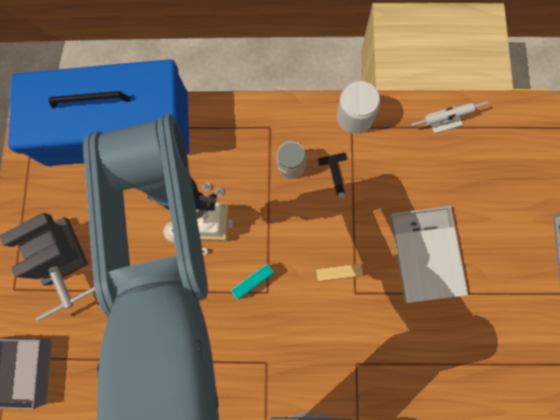

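View pics/top15c.png

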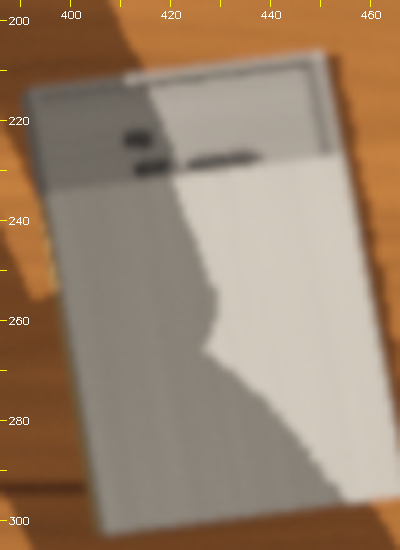

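Run:
```python
from h import *
a=np.linspace(0,2*np.pi,73)
for b in (200,205,210,215): 
    p=proj("side",np.c_[576.6+27*np.cos(a),258.3+27*np.sin(a),0*a+b]); print("bottom",b,"lowest row",p[:,1].max().round(1),"left",p[:,0].min().round(1),"right",p[:,0].max().round(1))
```

```text
bottom 200 lowest row 134.1 left 211.1 right 236.4
bottom 205 lowest row 132.3 left 210.9 right 236.2
bottom 210 lowest row 130.4 left 210.6 right 236.1
bottom 215 lowest row 128.5 left 210.4 right 235.9
```

Run:
```python
from bench import ctrl
print(ctrl.job_done())
```

```text
the job is handed in; nothing more can be done
None
```

I handed the job in at about 26 s of the 58 s allowed. My last checks all passed; the interface gives no verdict.

**What I did**
- **Block and chips:** I gripped the wooden block, not the teal one, and swept all four chips into the trough in one pass. I then stood the block on the bench between the plate and the bottle and let go.
- **Cap:** I gripped the grey cap, not the orange one, and pressed it about 5–6 mm (7–8 N). I turned it 1.31 rad anticlockwise at low wrist torque and lifted it off.

**Last checks**
- **Chips:** the top view shows four chips in the trough and the plate clear. Three of them seem to be standing on edge against the plate-side wall, about 91 mm out along the plate's x, so inside the judged band. Two of these three almost touch, so I counted them as two by the length of the dark streak.
- **Block:** the side view shows it standing free on the bench.
- **Cap:** its underside is at about 212 mm, roughly 62 mm above the neck top. It is upright and centred on the bottle's axis within about 1 mm, and the arm is still. The fingers are at 53 mm with no outside force.
- **Other things:** nothing else looks moved in the last pictures; the arm hides part of the bottle area in the top view.
- **Disagreement:** repeated readings of the tool position differed by about 1 mm. No other check disagreed.

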